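# Let a porcelain mill jar roll down its rack and catch it

## Robot

A 7-joint arm with a two-finger parallel gripper is mounted at the origin on the work surface. World frame = base frame: x ahead of the robot, y to its left, z up, the work surface at z = 0. Lengths are in m, angles in rad, forces in N, time in s.
With the tool pointing down it reaches from about 0.4 to 0.875 m from the base axis. Payload 4.4 kg.
Tool frame: the origin (TCP) lies between the finger pads, 19 mm behind the fingertips; this is the grasp point; z points along the fingers, y is the line along which they close (so a half turn about z gives the same grasp; the last joint's range is limited). The gripper opens to 85 mm and grips with 20 to 120 N. Pads are 22 mm wide; open, the fingers measure 114 mm over their backs; the gripper's body (76 mm by 85 mm) begins 54 mm behind the grasp point. The pads swing forward as they close: fully open they stand 13 mm farther back than shut.
Start: joints at [1.093, 0.628, 0.038, 1.517, -0.027, 0.996, -0.02], TCP at [0.26, -0.596, 0.25] pointing down, gripper open.
Joint ranges: [-3.06, 3.06], [-0.37, 2.12], [-1.25, 1.32], [0.18, 2.47], [-1.1, 4.24], [0.23, 1.98], [-2.94, 2.94]. Speed limits (rad/s): [2.57, 2.57, 3.14, 3.14, 3.14, 3.14, 3.14].

## Interface

Orientations are given as a rotation vector (axis times angle).
In Python, from cell import env gives the robot as it stands.
- The arm moves only by the tool arm_command, never from a script. Its argument "motion" is a list that holds one entry, the list of rows, each a list of 7 numbers: the closure, from 0 (fully open) to 1 (shut), then the shift along the world's x, y, z in cm, then the turn, a rotation vector about the world's x, y, z in degrees. In form: [[[claw, x, y, z, ax, ay, az], ...]]. A call has 1 to 10 rows; each row shifts and turns the commanded pose from where the row before left it; what a row does not reach is not made up. A row lasts 1/10 s, in which the tool goes at most 50 mm and 8.59 degrees, less where a joint would pass 70% of its speed; a pose out of reach is approached as far as the arm can. A call with a gripper value outside its range is refused whole. The fingers move at their own pace and stop on an object; the grip force is fixed at half the most. Time passes only in rows, so rows that do not move let the fingers close. It gives the time, the measured TCP pose, the force, the opening and the grip force at its end, in the units of the state.
- env.read_state(): the state, without advancing time (a new reading comes with each control period).
- env.grab_frame(name): name is "side" or "top"; returns (picture, depth): 400x640x3 uint8, red, green, blue; 400x640 float32, m along the optical axis (not along the pixel's ray), 0 where there is no reading.
- env.camera_info(name): a dict with "intrinsics" (3x3 intrinsics, pixels), "world_from_camera" (4x4, takes a point from camera to world coordinates). Camera axes: x right, y down, z forward; pixel columns grow to the right and rows downward; lengths in m; the calibration is good to about 2 mm. A picture is of the moment at which its call begins. camera_info takes no time and is no camera call.
- env.hand_in(): hands the job in; it is judged then, once.
Trained networks look in the newest picture that a camera, given by its name, has taken for a name from the list of things; names that differ only in an ending like _2 or _b are one class to them, and where a whole thing is asked for, a point or a joint stands for the part that bears it (a point fixed in the world has none). Each returns a list of dicts, best first, with "confidence" (0 to 1); they miss things now and then, are a little off and sometimes report something else, mostly with a low value. They report only what shows in the picture. A call takes as long as a camera call. They do not tell look-alikes from the thing itself.
- env.recognise(thing, camera): "rect" ([centre column, centre row, width, height] in pixels, round what is visible of it).
- env.masks_of(thing, camera): "mask" (400x640 bool, what is visible of it) and "rect" ([centre column, centre row, width, height] in pixels, round what is visible of it).
The state is a dict: "clock": time; "joint_positions": joint angles; "joint_vel": joint speeds; "joint_efforts": joint torques, N m; "tcp_pos": TCP position; "tool_rot": TCP orientation; "contact_force": force on the tool from outside, world axes, zero at the start; "wrist_torque": the same for the moment, N m; "width": finger opening in m; "finger_force": force on a finger pad.
Only numpy, scipy, OpenCV 4.12 (cv2) and the standard library are available. Lean on these libraries where they do the work, as an engineer would, in place of code of your own. Each camera call takes 0.05 s, during which the arm holds its last target. There are 200 camera calls.

## Task

The porcelain mill jar is parked at the top of the sloping roll-down rack behind a sliding bolt. Draw the bolt fully out so that the jar rolls freely down and out from under the wire guard, and catch it on the open stretch without a knock that would chip it: let your fingers travel along just ahead of it as it comes, meet it softly, slow it down gradually and hold it still for about two seconds well short of the end lip. Then let it down gently until it rests against the lip and leave it there, without disturbing the cup, glass jar or mortar standing around.

Things in the scene. Friction and masses are not known exactly. Their poses are not given: they have to be found in the camera images.
- rack: Fixed roll-down rack, plywood and aluminium, 134 mm wide, 540 mm long. Origin at table height under the lane's middle, z up; +y runs downhill along the lane, x across. Flat deck: 50 mm above the table at y = 0, falling 0.028 rad towards +y. Rims at x = +-59 to +-67 mm, 15 mm above the deck, y +-270 mm. Steel bolt bracket outside the -x rim, x = -68 to -90 mm at y = -148 mm, up to 107 mm high.
- guard_exit (a point): Point above the lane where the wire guard ends: rack x = 0, y = -35 mm, 112 mm above the deck. The guard's three steel bars span y = -245 to -35 mm at that height, from rack x = -20 to +64 mm; its posts are on the +x side (x = 73 mm), the -x side is open. Downhill of this point the lane is open above.
- lip_rest (a point): Where the jar's axis comes to rest when the jar lies against the end lip: rack x = 0, y = +210 mm, 45 mm above the deck. The lip is a rubber bar across the lane, 16 mm above the deck, 12 mm thick, its face at y = +244 mm; fingertips at the height of the jar's axis, or up to 20 mm lower, pass over it.
- jar: White porcelain mill jar: solid cylinder 90 mm in diameter, 110 mm long, dark bands, axis along rack x, too thick to grip. Origin on its axis at mid-length, 45 mm above the deck; turns as it rolls. Starts against the bolt at rack y = -200 mm. Nominal mass 0.8 kg. Freed it rolls at about 0.18 m/s2: leaves the guard after 1.4 s at 0.25 m/s, would hit the lip at 0.38 m/s.
- bolt (a joint): Travel of the steel bolt in m: 0 shut (starts within 3 mm), 0.036 fully drawn; slides towards rack -x, needs 2 to 4 N, stays where left. Its bar, 14 mm wide (y) and 12 mm high, lies along rack x at y = -148 mm, its middle 100.6 mm above the table, from x = -117 mm to its tip at x = -34 mm, in front of the jar. The jar is free once it is drawn about 0.021 to 0.025.
- bolt_grip (a point): Point on the bolt's upright round pin, to grip or push: pin 14 mm in diameter, black ball of 17 mm at its top 70 mm above the bar's middle; this point is 38 mm above the bar's middle, 138.6 mm above the table. Shut: rack x = -105 mm, y = -148 mm; it moves towards rack -x with the bolt.
- cup: White mug, 84 mm across, 55 mm high, standing beyond the rack; leave alone. Origin at the centre of its underside.
- pigment: Small glass jar with white cap, 52 mm across, 75 mm high, beyond the rack; leave alone. Origin at the centre of its underside.
- mortar: White porcelain mortar bowl, 100 mm across, 50 mm high, on the table past the rack's low end; leave alone. Origin at the centre of its underside.
Not all that is in view belongs to the job. What is shaped like the jar but blue or pink is not meant.

How it is judged:
On the way, in this order (a step that is already met when the one before it is completed fails the run):
1. the bolt is drawn fully out (value of joint bolt above 0.03 m), for 0.1 s.
2. the jar rolls down freely under the guard (y of jar in the frame of rack between -0.1 and 0 m and linear speed of jar above 0.15 m/s), for 0.1 s.
3. on the open stretch the fingers travel along with the rolling jar (TCP within 90 mm of its axis while it still rolls faster than 0.1 m/s) (y of jar in the frame of rack above -0.04 m and horizontal distance between the grasp point and jar below 0.09 m and linear speed of jar above 0.1 m/s), for 0.3 s.
4. the jar is caught and held still on the open stretch, at least 20 mm short of its rest at the lip, for 1 s (y of jar in the frame of rack between -0.03 and 0.19 m and linear speed of jar below 0.03 m/s), for 1 s.
At the end, for the whole second after the job is handed in: the jar lies at rest on the lane against the end lip (axis within 10 mm of its resting line, square to the lane within 0.12 rad), released, the bolt left drawn (y of jar in the frame of rack between 0.2 and 0.22 m and z of jar in the frame of rack between 0.075 and 0.105 m and angle between the x axis of jar and the x axis of rack, either way round below 0.12 rad and linear speed of jar below 0.02 m/s and value of joint bolt above 0.026 m); the robot touches nothing.
It fails at once if the jar is knocked: more than 15 N between it and the robot (contact force between jar and the fingers above 15 N or contact force between jar and the arm above 15 N).
It fails at once if the jar runs into the lip faster than 0.12 m/s (y of jar in the frame of rack above 0.198 m and linear speed of jar above 0.12 m/s).
It fails at once if the jar leaves the rack (z of jar in the frame of rack below 0.06 m or y of jar in the frame of rack above 0.24 m or z of jar in the frame of rack above 0.13 m).
It fails at once if a bystander is shifted by more than 20 mm (distance of any of cup, pigment, mortar from where it was at the start of the episode above 0.02 m).
It also fails if it takes over 42 s, if anything falls off the work surface, if the arm or the gripper's body presses on something with over 40 N, if the wrist force passes 120 N, or if a joint passes its speed limit or range.

## Working session

There is one attempt and no reset: what is moved stays moved. The work goes in short steps, Python scripts to look and compute and a tool call to move; the robot and the scene stay as the last step left them, time stands still between calls to the robot, and variables do not carry over. Pictures are saved under pics/ and viewed, at most 10 in all, crops included, and the job is handed in when it is done.

Besides the shell and the picture viewer there is one more tool, called after ">>>" by a JSON object that holds its "method" and its "body", one argument or row to a line. arm_command: Moves the arm, as the interface text tells. Its arguments: {"type":"object","properties":{"motion":{"type":"array"}},"required":["motion"]}

```bash
mkdir -p pics; ls
python3 - <<'E'
from cell import env
import cv2,numpy as np
for n in ("side","top"):
    p,d=env.grab_frame(n); cv2.imwrite(f"pics/{n}0.png",p[:,:,::-1]); np.save(f"pics/{n}0.npy",d)
    c=env.camera_info(n); print(n,np.round(c["intrinsics"],1).tolist(),np.round(c["world_from_camera"],4).tolist())
    for t in ("jar","bolt","rack","cup","pigment","mortar"):
        print(t,[(np.round(r["rect"]).tolist(),round(r["confidence"],2)) for r in env.recognise(t,n)])
s=env.read_state(); print({k:np.round(v,3).tolist() for k,v in s.items()})
E
```

```text
pics
side [[403.9, 0.0, 319.6], [0.0, 403.9, 204.0], [0.0, 0.0, 1.0]] [[-0.6819, -0.5049, 0.5293, 0.0139], [-0.7312, 0.4525, -0.5104, 0.6776], [0.0182, -0.735, -0.6778, 0.8665], [0.0, 0.0, 0.0, 1.0]]
jar [([417.0, 161.0, 36.0, 38.0], 0.84), ([382.0, 163.0, 44.0, 36.0], 0.66), ([369.0, 140.0, 34.0, 29.0], 0.59)]
bolt [([393.0, 178.0, 23.0, 18.0], 0.71)]
rack [([330.0, 202.0, 158.0, 143.0], 0.88)]
cup [([291.0, 185.0, 33.0, 29.0], 0.91)]
pigment [([338.0, 160.0, 18.0, 24.0], 0.78)]
mortar [([230.0, 317.0, 42.0, 40.0], 0.56)]
top [[449.4, 0.0, 319.6], [0.0, 449.4, 201.5], [0.0, 0.0, 1.0]] [[0.0116, -0.9845, 0.1751, 0.3744], [-0.9998, -0.0145, -0.0156, 0.1018], [0.0179, -0.1749, -0.9844, 1.4498], [0.0, 0.0, 0.0, 1.0]]
jar [([459.0, 212.0, 47.0, 40.0], 0.75), ([440.0, 155.0, 39.0, 44.0], 0.62), ([406.0, 198.0, 31.0, 43.0], 0.55)]
bolt [([392.0, 226.0, 13.0, 27.0], 0.74)]
rack [([340.0, 204.0, 170.0, 66.0], 0.66)]
cup [([326.0, 151.0, 36.0, 31.0], 0.91), ([195.0, 234.0, 32.0, 34.0], 0.65)]
pigment [([386.0, 153.0, 20.0, 18.0], 0.68)]
mortar [([195.0, 232.0, 37.0, 33.0], 0.96), ([392.0, 226.0, 11.0, 28.0], 0.41)]
{'clock': 0.7, 'joint_positions': [1.093, 0.628, 0.039, 1.517, -0.027, 0.996, -0.02], 'joint_vel': [-0.002, 0.0, 0.001, -0.0, 0.001, -0.0, -0.001], 'joint_efforts': [-0.0, -56.313, 1.225, -19.375, 0.011, 0.002, 0.0], 'tcp_pos': [0.26, -0.596, 0.25], 'tool_rot': [3.075, 0.642, 0.0], 'contact_force': [-1.183, -0.065, 0.213], 'wrist_torque': [-0.044, -0.048, -0.014], 'finger_force': 0.0, 'width': 0.085}
```

View both.

Run:
```python
import cv2
a=cv2.imread("pics/top0.png")[110:290,160:500]; cv2.imwrite("pics/topc.png",cv2.resize(a,(782,414),interpolation=cv2.INTER_CUBIC))
a=cv2.imread("pics/side0.png")[110:350,190:470]; cv2.imwrite("pics/sidec.png",cv2.resize(a,(700,600),interpolation=cv2.INTER_CUBIC))
```

```text
(no output)
```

View pics/topc.png

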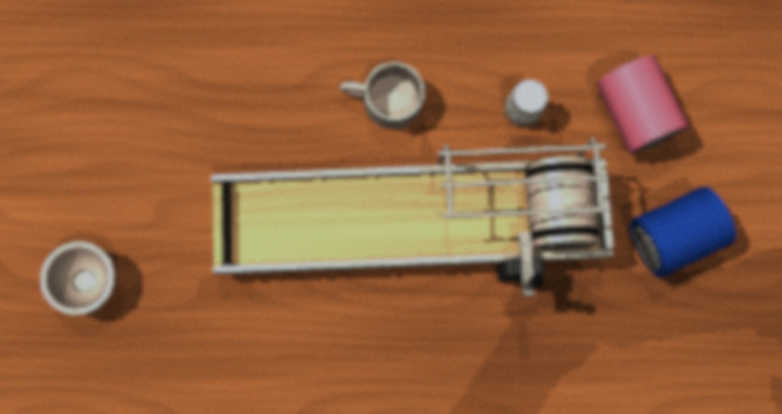

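View pics/sidec.png

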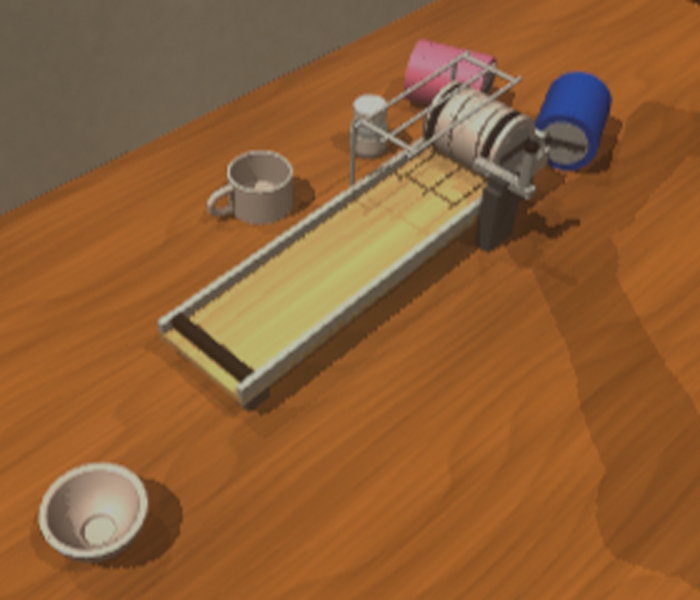

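```bash
cat > h.py <<'E'
from cell import env
import numpy as np
def pts(n,d):
    c=env.camera_info(n);K=c["intrinsics"];T=np.array(c["world_from_camera"])
    v,u=np.mgrid[:400,:640]
    P=np.stack([(u-K[0][2])/K[0][0]*d,(v-K[1][2])/K[1][1]*d,d],-1)
    return P@T[:3,:3].T+T[:3,3]
def proj(n,X):
    c=env.camera_info(n);K=np.array(c["intrinsics"]);T=np.linalg.inv(c["world_from_camera"])
    q=(np.atleast_2d(X)@T[:3,:3].T+T[:3,3])@K.T
    return q[:,:2]/q[:,2:]
E
python3 - <<'E'
from h import *
import cv2
for n in ("top","side"):
    d=np.load(f"pics/{n}0.npy"); im=cv2.imread(f"pics/{n}0.png"); P=pts(n,d)
    hsv=cv2.cvtColor(im,cv2.COLOR_BGR2HSV)
    m=(d>0)&(P[...,2]>.03)&(P[...,2]<.075)&(abs(P[...,0]-.45)<.2)&(P[...,1]>-.3)&(P[...,1]<.35)
    k,lab,st,_=cv2.connectedComponentsWithStats(m.astype(np.uint8)); i=1+np.argmax(st[1:,4]); m=lab==i
    Q=P[m]; print(n,m.sum(),"table z",np.median(P[300:390,300:600,2]))
    r=cv2.minAreaRect((Q[:,:2]*1000).astype(np.float32)); print(r,cv2.boxPoints(r).round().tolist())
    # deck yellowish: 
    dk=m&(hsv[...,0]>20)&(hsv[...,0]<35)&(hsv[...,1]>80); D=P[dk]
    A=np.c_[D[:,:2],np.ones(len(D))]; print("deck plane",np.linalg.lstsq(A,D[:,2],rcond=None)[0],D.mean(0))
    b=(P[...,2]>.15)&(P[...,2]<.185)&(abs(P[...,0]-.35)<.12)&(P[...,1]<.05)&(P[...,1]>-.25)
    vu=np.argwhere(b); print([(u,v,P[v,u].round(3).tolist(),int(im[v,u].mean())) for v,u in vu][:40])
    for t in ("jar","bolt_grip"):
        for r in env.masks_of(t,n):
            M=r["mask"]&(d>0); print(t,r["confidence"],r["rect"],np.median(P[M],0).round(3),P[M].min(0).round(3),P[M].max(0).round(3))
E
```

```text
top 4087 table z 0.000743236809541914
((592.2317504882812, 76.18902587890625), (432.12152099609375, 115.82577514648438), 89.65020751953125) [[533.0, -140.0], [649.0, -140.0], [651.0, 292.0], [536.0, 293.0]]
deck plane [-0.00367447 -0.02410247  0.0529497 ] [0.60169622 0.10099778 0.04830449]
[]
jar 0.93 [438.3, 153.9, 42.2, 42.7] [ 0.775 -0.294  0.083] [ 0.715 -0.367 -0.005] [ 0.863 -0.243  0.098]
jar 0.89 [405.9, 198.5, 30.9, 44.0] [ 0.622 -0.17   0.14 ] [ 0.568 -0.224  0.057] [ 0.683 -0.13   0.175]
jar 0.77 [458.6, 208.6, 41.7, 40.1] [ 0.596 -0.343  0.082] [ 0.539 -0.417  0.002] [ 0.663 -0.285  0.098]
bolt_grip 0.51 [390.1, 225.2, 8.0, 28.3] [ 0.541 -0.127  0.107] [ 0.505 -0.144  0.067] [ 0.588 -0.118  0.175]
side 4524 table z 0.0003021824643515969
((590.2530517578125, 66.9093017578125), (459.3169250488281, 119.43177032470703), 89.99866485595703) [[531.0, -163.0], [650.0, -163.0], [650.0, 297.0], [531.0, 297.0]]
deck plane [-0.00052494 -0.02753675  0.05019527] [0.60156258 0.11397282 0.04674105]
[]
jar 0.98 [380.0, 161.4, 48.6, 30.6] [ 0.606 -0.148  0.129] [ 0.522 -0.222  0.07 ] [ 0.679 -0.053  0.172]
jar 0.7 [369.1, 139.9, 33.5, 29.4] [ 0.777 -0.27   0.079] [ 0.642 -0.456 -0.005] [ 0.918 -0.095  0.173]
jar 0.67 [419.4, 159.2, 31.5, 39.3] [ 0.581 -0.319  0.074] [ 0.536 -0.417 -0.001] [ 0.654 -0.25   0.093]
bolt_grip 0.65 [394.1, 178.4, 21.7, 17.0] [ 0.52  -0.124  0.107] [ 0.502 -0.145  0.093] [ 0.584 -0.116  0.172]
```

Run:
```python
from h import *
import cv2
from scipy.optimize import least_squares
for n in ("top","side"):
    d=np.load(f"pics/{n}0.npy"); P=pts(n,d)
    m=(d>0)&(P[...,2]>.03)&(P[...,2]<.078)&(abs(P[...,0]-.6)<.1)&(P[...,1]>-.12)&(P[...,1]<.4)
    k,lab,st,_=cv2.connectedComponentsWithStats(m.astype(np.uint8)); i=1+np.argmax(st[1:,4]); m=lab==i
    Q=P[m]
    # rim edges by y-bins
    for lo in np.arange(-.1,.3,.08):
        s=Q[(Q[:,1]>lo)&(Q[:,1]<lo+.02)]; print(n,round(lo+.01,2),np.percentile(s[:,0],[1,99]).round(4),end=' ')
    print(); print("ymax",[np.percentile(Q[abs(Q[:,0]-x)<.01][:,1],98).round(4) for x in (.55,.6,.65)])
    for t,(x0,x1,y0,y1,z0,z1) in {"ball":(.47,.53,-.17,-.1,.155,.19),"jartop":(.54,.7,-.3,-.1,.12,.2)}.items():
        b=(d>0)&(P[...,0]>x0)&(P[...,0]<x1)&(P[...,1]>y0)&(P[...,1]<y1)&(P[...,2]>z0)&(P[...,2]<z1)
        v=np.argwhere(b); print(t,b.sum(),P[b].mean(0).round(4) if b.sum() else '',v.mean(0)[::-1].round(1) if b.sum() else '')
im=cv2.imread("pics/top0.png")[165:250,370:470]; a=cv2.resize(im,(500,425),interpolation=cv2.INTER_CUBIC)
im=cv2.imread("pics/side0.png")[130:215,350:400+10]; b=cv2.resize(im,(300,425),interpolation=cv2.INTER_CUBIC)
cv2.imwrite("pics/zoom.png",np.hstack([a,b]))
```

```text
top -0.09 [0.555  0.6174] top -0.01 [0.5511 0.6888] top 0.07 [0.547  0.6804] top 0.15 [0.5424 0.6755] top 0.23 [0.5385 0.6721] 
ymax [np.float64(0.2831), np.float64(0.2836), np.float64(0.2865)]
ball 28 [ 0.5169 -0.1291  0.1681] [392.6 231.8]
jartop 1178 [ 0.6299 -0.1727  0.1458] [405.3 194.9]
side -0.09 [0.5519 0.6862] side -0.01 [0.5483 0.6881] side 0.07 [0.5439 0.6788] side 0.15 [0.5396 0.6728] side 0.23 [0.5353 0.6692] 
ymax [np.float64(0.2887), np.float64(0.2899), np.float64(0.2943)]
ball 30 [ 0.5122 -0.1255  0.1647] [402.1 169.2]
jartop 766 [ 0.622  -0.1633  0.1437] [380.6 153.3]
```

View pics/zoom.png

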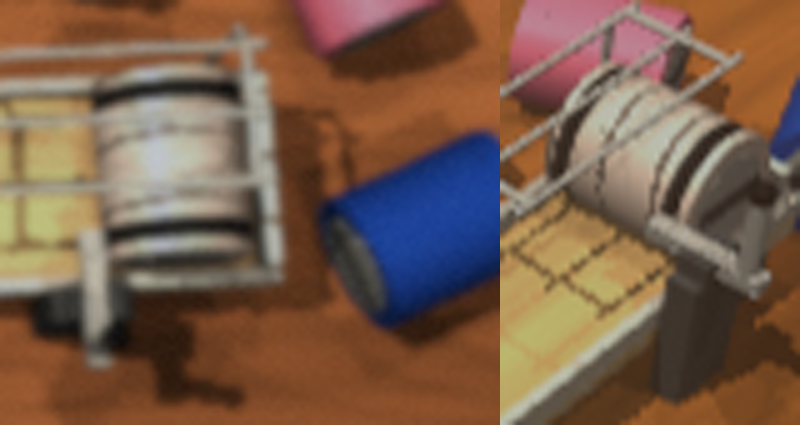

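The white jar in the rack is at top-view pixel (406,198). The look-alikes are blue at (459,212) and pink at (440,155). The crop confirms white with dark bands, inside the guard and behind the bolt, so that is the jar I want. The rack origin is near (0.615, 0.020) with a yaw of about 0.052 rad, and the bolt pin is near (0.517, -0.132). I'll approach above the pin with the fingers lined up along rack x.

>>> {"method": "arm_command", "body": {
  "motion": [
    [[0.3,1.2,2.3,0,0,0,3.5],[0.3,1.2,2.3,0,0,0,3.5],[0.3,1.2,2.3,0,0,0,3.5],[0.3,1.2,2.3,0,0,0,3.5],[0.3,1.2,2.3,0,0,0,3.5],[0.3,1.2,2.3,0,0,0,3.5],[0.3,1.2,2.3,0,0,0,3.5],[0.3,1.2,2.3,0,0,0,3.5],[0.3,1.2,2.3,0,0,0,3.5],[0.3,1.2,2.3,0,0,0,3.5]]
  ]
}}

```text
clock: 1.9
tcp_pos: [0.3808, -0.3644, 0.2502]
tool_rot: [2.737, 1.542, 0.0]
contact_force: [0.4, -0.2, -0.4]
width: 0.0596
finger_force: 0.0
```

>>> {"method": "arm_command", "body": {
  "motion": [
    [[0.3,1.2,2.3,0,0,0,3.5],[0.3,1.2,2.3,0,0,0,3.5],[0.3,1.2,2.3,0,0,0,3.5],[0.3,1.2,2.3,0,0,0,3.5],[0.3,1.2,2.3,0,0,0,3.5],[0.3,1.2,2.3,0,0,0,3.5],[0.3,1.2,2.3,0,0,0,3.5],[0.3,1.2,2.3,0,0,0,3.5],[0.3,1.2,2.3,0,0,0,3.5],[0.3,0.4,2.3,0,0,0,2.9]]
  ]
}}

```text
clock: 2.9
tcp_pos: [0.4935, -0.1342, 0.2502]
tool_rot: [2.158, 2.282, 0.002]
contact_force: [0.4, -0.6, -0.4]
width: 0.0602
finger_force: 0.0
```

>>> {"method": "arm_command", "body": {
  "motion": [
    [[0.3,1.1,0,0,0,0,0],[0.3,0,0,-1.6,0,0,0],[0.3,0,0,-1.6,0,0,0],[0.3,0,0,-1.6,0,0,0],[0.3,0,0,-1.6,0,0,0],[0.3,0,0,-1.6,0,0,0],[0.3,0,0,-1.6,0,0,0],[0.3,0,0,-1.6,0,0,0],[0.3,0,0,-0.2,0,0,0],[0.3,0,0,0,0,0,0]]
  ]
}}

```text
clock: 3.9
tcp_pos: [0.5032, -0.136, 0.1359]
tool_rot: [-2.163, -2.278, 0.001]
contact_force: [-0.2, 0.8, -0.1]
width: 0.0599
finger_force: 0.0
```

Run:
```python
from h import *
import cv2
p,d=env.grab_frame("side"); p2,d2=env.grab_frame("top")
s=env.read_state(); print(s["tcp_pos"],s["contact_force"])
print("tcp px",proj("side",s["tcp_pos"]),proj("top",s["tcp_pos"]), "pin",proj("side",[.517,-.132,.17]),proj("top",[.517,-.132,.17]))
a=cv2.resize(p[120:210,350:450,::-1],(400,360),interpolation=cv2.INTER_CUBIC);b=cv2.resize(p2[180:270,350:450,::-1],(400,360),interpolation=cv2.INTER_CUBIC)
cv2.imwrite("pics/pin.png",np.hstack([a,b]))
```

```text
[ 0.50383295 -0.13595108  0.13670518] [ 0.24847137 -0.27640602  1.28582395]
tcp px [[405.14481037 176.72477982]] [[393.10803341 237.46004978]] pin [[402.50254476 166.01812891]] [[393.7330853  231.74072521]]
```

View pics/pin.png

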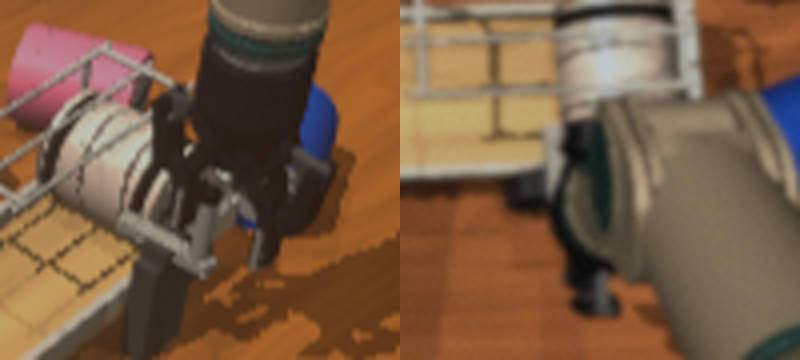

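The picture shows the pin (left crop, about (205,215)) between the two fingers, with the inner finger clear of the jar. Next I'll draw the bolt partway to find contact.

>>> {"method": "arm_command", "body": {
  "motion": [
    [[0.3,-0.2,0,0,0,0,0],[0.3,-0.2,0,0,0,0,0],[0.3,-0.2,0,0,0,0,0],[0.3,-0.2,0,0,0,0,0]]
  ]
}}

```text
clock: 4.4
tcp_pos: [0.495, -0.1357, 0.1363]
tool_rot: [2.163, 2.278, 0.0]
contact_force: [-0.1, -0.4, -1.1]
width: 0.0599
finger_force: 0.0
```

>>> {"method": "arm_command", "body": {
  "motion": [
    [[0.3,-0.2,0,0,0,0,0],[0.3,-0.1,0,0,0,0,0]]
  ]
}}

```text
clock: 4.6
tcp_pos: [0.4926, -0.1358, 0.1361]
tool_rot: [2.162, 2.278, 0.001]
contact_force: [1.7, -1.0, -0.9]
width: 0.0596
finger_force: 0.8
```

>>> {"method": "arm_command", "body": {
  "motion": [
    [[0.3,-0.2,0,0,0,0,0],[0.3,-0.1,0,0,0,0,0]]
  ]
}}

```text
clock: 4.8
tcp_pos: [0.4895, -0.1358, 0.1361]
tool_rot: [2.162, 2.278, 0.001]
contact_force: [1.6, -0.4, -0.8]
width: 0.0598
finger_force: 0.8
```

>>> {"method": "arm_command", "body": {
  "motion": [
    [[0.3,-0.4,0,0,0,0,0],[0.3,-0.4,0,0,0,0,0],[0.3,-0.4,0,0,0,0,0],[0.3,0,0,0,0,0,0]]
  ]
}}

```text
clock: 5.2
tcp_pos: [0.476, -0.1356, 0.136]
tool_rot: [-2.162, -2.278, 0.002]
contact_force: [0.5, 0.5, 0.8]
width: 0.0599
finger_force: 0.0
```

```bash
cat >> h.py <<'E'
O=np.array([.6151,.020,0]);S=.052;c,s=np.cos(S),np.sin(S)
def torack(P):
    Q=np.asarray(P)-O; return np.stack([c*Q[...,0]+s*Q[...,1],-s*Q[...,0]+c*Q[...,1],Q[...,2]],-1)
def jar(n,p,d,ylo=-.25,yhi=.26):
    R=torack(pts(n,d)); h=R[...,2]-(.05-.028*R[...,1])
    m=(d>0)&(abs(R[...,0])<.052)&(R[...,1]>ylo)&(R[...,1]<yhi)&(h>.03)&(h<.096)&(p.min(-1)>90)
    Q=R[m]; H=h[m]
    if len(Q)<20: return None,len(Q)
    from scipy.optimize import least_squares
    # circle of radius 45 mm about (y0, 45 mm): only y0 unknown
    f=least_squares(lambda y:np.hypot(Q[:,1]-y,H-.045)-.045,[np.median(Q[:,1])],loss="soft_l1",f_scale=.003)
    return round(float(f.x[0]),4),len(Q),round(float(np.median(abs(f.fun))),4)
E
python3 - <<'E'
from h import *
for n in ("side","top"):
    p,d=env.grab_frame(n); print(n,jar(n,p,d))
    d=np.load(f"pics/{n}0.npy"); import cv2; print(jar(n,cv2.imread(f"pics/{n}0.png"),d))
st=env.read_state(); print(st["clock"],torack(st["tcp_pos"]),st["tcp_pos"],st["contact_force"],st["finger_force"])
E
```

```text
side (-0.1964, 488, 0.0013)
(-0.1961, 508, 0.0014)
top (-0.1962, 630, 0.0015)
(-0.1957, 667, 0.0016)
5.3 [-0.14680343 -0.14792925  0.13584109] [ 0.47618386 -0.13535963  0.13584109] [-0.79990624  0.37722922 -0.51390357] 0.0
```

>>> {"method": "arm_command", "body": {
  "motion": [
    [[0.3,-1.6,-0.1,0,0,0,0],[0.3,-0.1,0,0,0,0,0],[0.3,0,0,0,0,0,0],[0.3,0,4.0,0,0,0,0],[0.3,2.0,4.0,0,0,0,0],[0.3,3.2,3.3,0,0,0,0],[0.3,2.5,2.0,0,0,0,0],[0.3,2.5,2.0,0,0,0,0],[0.3,2.6,1.9,-1.8,0,0,0],[0.3,2.6,1.9,-1.9,0,0,0]]
  ]
}}

```text
clock: 6.3
tcp_pos: [0.6153, 0.0553, 0.0988]
tool_rot: [2.162, 2.279, -0.001]
contact_force: [-0.4, 0.1, 0.0]
width: 0.06
finger_force: 0.0
```

```bash
sed -i 's/\.6151,\.020,0/.6151,.0235,0/' h.py
cat > look.py <<'E'
from h import *
import sys
st=env.read_state(); print(st["clock"],"tcp rack",torack(st["tcp_pos"]).round(4),st["contact_force"].round(2))
for n in sys.argv[1:]:
    p,d=env.grab_frame(n); np.savez(f"pics/l_{n}.npz",p=p,d=d); print(n,jar(n,p,d),env.read_state()["clock"])
E
python3 look.py top side
```

```text
6.3 tcp rack [0.0018 0.0317 0.0988] [-0.41  0.06  0.03]
top (-0.1452, 402, 0.0016) 6.35
side (-0.14, 322, 0.0013) 6.4
```

>>> {"method": "arm_command", "body": {
  "motion": [
    [[0.3,0,0,0,0,0,0],[0.3,0,0,0,0,0,0]]
  ]
}}

```text
clock: 6.6
tcp_pos: [0.6133, 0.0532, 0.099]
tool_rot: [-2.163, -2.278, 0.003]
contact_force: [0.1, 0.5, 0.8]
width: 0.06
finger_force: 0.0
```

```bash
python3 look.py top
```

```text
6.6 tcp rack [-0.0003  0.0298  0.099 ] [0.13 0.52 0.78]
top (-0.1079, 255, 0.0017) 6.65
```

>>> {"method": "arm_command", "body": {
  "motion": [
    [[0.3,0,0,0,0,0,0]]
  ]
}}

```text
clock: 6.75
tcp_pos: [0.6139, 0.0532, 0.0997]
tool_rot: [2.164, 2.277, -0.0]
contact_force: [-0.1, 0.1, 0.4]
width: 0.06
finger_force: 0.0
```

```bash
python3 look.py top side
```

```text
6.75 tcp rack [0.0003 0.0297 0.0997] [-0.15  0.07  0.37]
top (-0.0857, 132, 0.0012) 6.8
side (-0.0768, 179, 0.0012) 6.85
```

>>> {"method": "arm_command", "body": {
  "motion": [
    [[0.3,0,0.8,0,0,0,0],[0.3,-0.1,1.6,-0.1,0,0,0]]
  ]
}}

```text
clock: 7.05
tcp_pos: [0.6135, 0.0774, 0.0983]
tool_rot: [2.165, 2.275, -0.0]
contact_force: [0.1, -0.3, -0.1]
width: 0.0598
finger_force: 0.0
```

```bash
python3 look.py side
```

```text
7.05 tcp rack [0.0012 0.0539 0.0983] [ 0.11 -0.34 -0.08]
side (-0.035, 194, 0.0013) 7.1
```

>>> {"method": "arm_command", "body": {
  "motion": [
    [[0.3,0,0.6,0,0,0,0],[0.3,-0.1,1.5,0,0,0,0],[0.3,-0.1,1.7,-0.1,0,0,0],[0.3,-0.1,1.8,0,0,0,0]]
  ]
}}

```text
clock: 7.5
tcp_pos: [0.6099, 0.1363, 0.0968]
tool_rot: [-2.162, -2.279, -0.0]
contact_force: [0.0, 1.0, 0.2]
width: 0.0599
finger_force: 0.0
```

>>> {"method": "arm_command", "body": {
  "motion": [
    [[0.3,-0.1,1.8,-0.1,0,0,0]]
  ]
}}

```text
clock: 7.6
tcp_pos: [0.6089, 0.155, 0.096]
tool_rot: [-2.161, -2.279, -0.001]
contact_force: [-0.6, 0.8, -0.2]
width: 0.0599
finger_force: 0.0
```

>>> {"method": "arm_command", "body": {
  "motion": [
    [[0.3,-0.1,1.6,0,0,0,0],[0.3,-0.1,1.4,-0.1,0,0,0],[0.3,0,1.1,0,0,0,0],[0.3,-0.1,0.9,0,0,0,0],[0.3,0,0.7,-0.1,0,0,0],[0.3,0,0.5,0,0,0,0],[0.3,0,0.3,0,0,0,0],[0.3,0,0.2,0,0,0,0],[0.3,0,0.1,0,0,0,0],[0.3,0,0,0,0,0,0]]
  ]
}}

```text
clock: 8.6
tcp_pos: [0.6063, 0.2201, 0.0941]
tool_rot: [2.163, 2.278, 0.0]
contact_force: [0.1, -0.3, -0.0]
width: 0.0597
finger_force: 0.3
```

```bash
python3 look.py top side
```

```text
8.6 tcp rack [0.0014 0.1968 0.0941] [ 0.1  -0.27 -0.04]
top (0.1425, 30, 0.0016) 8.65
side (0.1424, 37, 0.0013) 8.7
```

>>> {"method": "arm_command", "body": {
  "motion": [
    [[0.3,0,0,0,0,0,0],[0.3,0,0,0,0,0,0],[0.3,0,0,0,0,0,0],[0.3,0,0,0,0,0,0],[0.3,0,0,0,0,0,0],[0.3,0,0,0,0,0,0],[0.3,0,0,0,0,0,0],[0.3,0,0,0,0,0,0],[0.3,0,0,0,0,0,0],[0.3,0,0,0,0,0,0]]
  ]
}}

```text
clock: 9.7
tcp_pos: [0.6062, 0.2203, 0.094]
tool_rot: [-2.163, -2.279, 0.0]
contact_force: [-0.1, 0.9, 0.6]
width: 0.0596
finger_force: 0.1
```

>>> {"method": "arm_command", "body": {
  "motion": [
    [[0.3,0,0,0,0,0,0],[0.3,0,0,0,0,0,0],[0.3,0,0,0,0,0,0],[0.3,0,0,0,0,0,0],[0.3,0,0,0,0,0,0],[0.3,0,0,0,0,0,0],[0.3,0,0,0,0,0,0],[0.3,0,0,0,0,0,0],[0.3,0,0,0,0,0,0],[0.3,0,0,0,0,0,0]]
  ]
}}

```text
clock: 10.7
tcp_pos: [0.6062, 0.2204, 0.094]
tool_rot: [-2.163, -2.279, -0.0]
contact_force: [-0.0, 0.1, -0.4]
width: 0.0597
finger_force: 0.1
```

```bash
python3 look.py top side
python3 - <<'E'
import numpy as np,cv2
a=np.load("pics/l_top.npz")["p"][130:280,190:420,::-1];b=np.load("pics/l_side.npz")["p"][110:310,220:420,::-1]
cv2.imwrite("pics/hold.png",np.hstack([cv2.resize(a,(460,300)),cv2.resize(b,(300,300))]))
E
```

```text
10.7 tcp rack [0.0013 0.1971 0.094 ] [-0.03  0.13 -0.44]
top (0.1432, 31, 0.002) 10.75
side (0.1422, 37, 0.0013) 10.8
```

View pics/hold.png

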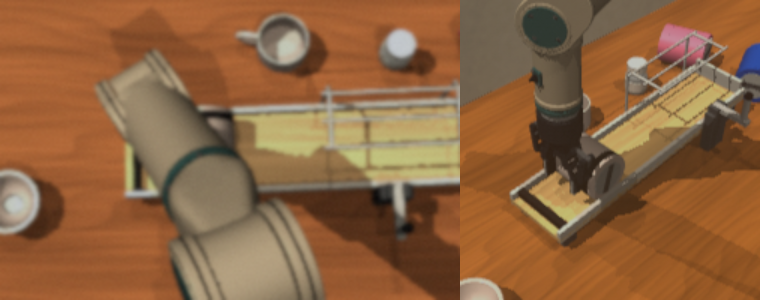

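The picture shows the jar held square against both fingers on the open stretch (right crop, about (600,165)). The bolt is drawn out and the bystanders haven't moved. Now I'll let it down slowly.

>>> {"method": "arm_command", "body": {
  "motion": [
    [[0.3,0,0.3,0,0,0,0],[0.3,0,0.5,0,0,0,0],[0.3,-0.1,0.5,0,0,0,0],[0.3,0,0.5,0,0,0,0],[0.3,0,0.5,0,0,0,0],[0.3,-0.1,0.5,-0.1,0,0,0],[0.3,0,0.5,0,0,0,0],[0.3,0,0.5,0,0,0,0],[0.3,0,0.5,0,0,0,0],[0.3,-0.1,0.5,0,0,0,0]]
  ]
}}

```text
clock: 11.8
tcp_pos: [0.6033, 0.2688, 0.093]
tool_rot: [2.163, 2.279, 0.0]
contact_force: [-0.7, -0.3, 0.5]
width: 0.0594
finger_force: 0.0
```

>>> {"method": "arm_command", "body": {
  "motion": [
    [[0.3,0,0.4,0,0,0,0],[0.3,0,0.3,0,0,0,0],[0.3,0,0.3,0,0,0,0],[0.3,0,0.3,0,0,0,0],[0.3,0,0.3,0,0,0,0],[0.3,0,0.3,0,0,0,0],[0.3,0,0.3,0,0,0,0],[0.3,0,0.3,0,0,0,0],[0.3,0,0.3,0,0,0,0],[0.3,0,0.3,0,0,0,0]]
  ]
}}

```text
clock: 12.8
tcp_pos: [0.6032, 0.2996, 0.093]
tool_rot: [2.163, 2.279, 0.0]
contact_force: [-0.2, -0.4, 0.6]
width: 0.0595
finger_force: 0.0
```

```bash
python3 look.py side top
```

```text
12.8 tcp rack [0.0025 0.2763 0.093 ] [-0.15 -0.35  0.61]
side (0.2121, 51, 0.0013) 12.85
top (0.212, 101, 0.0016) 12.9
```

>>> {"method": "arm_command", "body": {
  "motion": [
    [[0.3,0,0.8,0,0,0,0],[0.3,0,0.8,0,0,0,0],[0.3,0,0.6,1.0,0,0,0],[0.3,0,0,2,0,0,0],[0.3,0,0,2,0,0,0],[0.3,0,0,3,0,0,0],[0.3,0,0,3,0,0,0],[0.3,0,0,3,0,0,0],[0.3,0,0,1,0,0,0],[0.3,0,0,0,0,0,0]]
  ]
}}

```text
clock: 13.9
tcp_pos: [0.6039, 0.3224, 0.2454]
tool_rot: [2.161, 2.278, 0.006]
contact_force: [0.8, 0.7, -0.5]
width: 0.06
finger_force: 0.0
```

```bash
python3 look.py side top
python3 - <<'E'
import numpy as np,cv2
a=np.load("pics/l_top.npz")["p"][130:280,160:420,::-1];b=np.load("pics/l_side.npz")["p"][110:350,200:440,::-1]
cv2.imwrite("pics/end.png",np.hstack([cv2.resize(a,(520,300)),cv2.resize(b,(280,300))]))
E
```

```text
13.9 tcp rack [0.0044 0.2991 0.2454] [ 0.8  0.7 -0.5]
side (0.2111, 612, 0.0009) 13.95
top (0.2112, 229, 0.0015) 14.0
```

View pics/end.png

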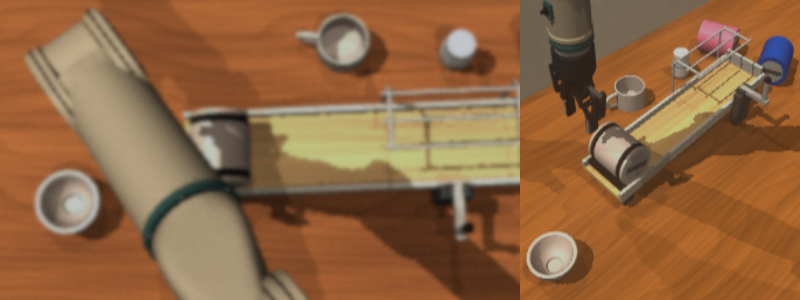

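The picture shows the jar lying square against the lip (right crop, about (620,150)). The bolt is drawn, the gripper is clear and the bystanders are in place, so I'm handing in.

```bash
python3 -c "
from cell import env
print(env.hand_in())"
```

```text
the job is handed in; nothing more can be done
None
```

The job is handed in at about 14 s on the clock, with no verdict returned: the bolt was drawn, and the jar was caught while rolling, held for about two seconds, then let down to rest at the lip with the gripper clear and the cup, glass jar and mortar looking undisturbed.

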